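# Pack a tin and click the food box shut

## Task

Stand the red tin upright on the floor of the open blue food box, setting it down gently rather than dropping it. Then swing the white lid over and press its free edge down past the orange spring catch until it clicks fully shut. Leave the blue tin, the jar and the yellow carton where they are.

Things in the scene. Friction and masses are not known exactly. Their poses are not given: they have to be found in the camera images.
- food_box: Blue open-topped plastic box fixed to the table, 150 mm (its x) by 190 mm (its y) by 100 mm high, walls and floor 4 mm thick. Origin: centre of the underside, on the table. Its z is up; its +x points to the lid's hinge side (turned away from the robot), its -x to the front wall, which carries the catch.
- lid (a joint): White lid, 150 mm hinge to free edge, 190 wide, 8 thick, 150 g. Rad: 0 = shut on the rim, 1.57 = upright, 1.9 = stop, leaning away from the box. Its stiff hinge holds it near upright (1.3 to 1.9); below about 1.2 it sinks slowly by itself and rests on the catch at about 0.1, free edge some 15 mm too high. About 7 N down near the free edge takes it past the catch; it snaps to 0 and stays.
- lid_hinge (a point): Point on the lid's hinge axis, mid-width: in the box's frame x = +75 mm, y = 0, z = 100.5 mm. The axis runs along the box's y. The lid's underside lies at the axis, its outer face 8 mm off it.
- lid_edge (a point): Middle of the lid's free edge on its outer (upper) face, 150 mm from the hinge. With the lid shut it lies 75 mm from the box's centre on the front side, at height 108.5 mm.
- catch (a joint): Orange spring catch, 52 mm wide, upright in front of the middle of the front wall, with a small free-turning steel roller as its nose, reaching to 116 mm height and about 5 mm over the edge of the shut lid. Angle in rad: 0 = at rest; the passing lid edge pushes it outward to about 0.09 and it springs back. It need not be touched.
- red_tin: Red round food tin, red side and top with a bare metal rim, 54 mm diameter, 85 mm high, about 200 g, standing loose on the table. Origin: centre of its underside, z up.
- blue_tin: Blue tin of the same size, standing on the table; not to be moved. Origin: centre of its underside.
- jar: Amber jar with a green cap, 58 mm diameter, 100 mm high, standing on the table; not to be moved. Origin: centre of its underside.
- carton: Yellow carton with a pale band, 60 by 90 mm and 120 mm high, standing on the table; not to be moved. Origin: centre of its underside.
There are look-alikes about, which are no part of the job. Leave any turquoise look-alike of the food_box alone.

How it is judged (in metres and radians):
On the way, in this order (a step that is already met when the one before it is completed fails the run):
1. the red tin stands upright on the floor of the box, let go, with the lid still open (x of red_tin in the frame of food_box between -0.06 and 0.06 m and y of red_tin in the frame of food_box between -0.08 and 0.08 m and z of red_tin in the frame of food_box below 0.012 m and angle between red_tin's own z axis and vertical below 0.15 rad and contact force between red_tin and the fingers below 0.2 N and linear speed of red_tin below 0.03 m/s and value of joint lid above 0.3 rad), for 0.2 s.
2. the lid is pressed past the catch and shut (value of joint lid below 0.025 rad and value of joint catch below 0.03 rad), for 0.2 s.
At the end, for the whole second after the job is handed in: The lid is shut under its catch (lid below 0.025 rad, catch sprung back below 0.03 rad); the red tin stands at rest on the box floor (within 0.15 rad of upright, underside under 12 mm up); the blue tin, jar and carton are within 30 mm of their starts (all of step 2 and x of red_tin in the frame of food_box between -0.06 and 0.06 m and y of red_tin in the frame of food_box between -0.08 and 0.08 m and z of red_tin in the frame of food_box below 0.012 m and angle between red_tin's own z axis and vertical below 0.15 rad and linear speed of red_tin below 0.03 m/s and distance of each of blue_tin, jar, carton from where it was at the start of the episode below 0.03 m); the robot touches nothing.
It fails at once if the blue tin, the jar or the carton is moved by more than 30 mm or tipped over (distance of any of blue_tin, jar, carton from where it was at the start of the episode above 0.03 m or angle between any of blue_tin, jar, carton's own z axis and vertical above 0.4 rad).
It fails at once if the red tin is dropped (falls free faster than 0.7 m/s, a drop of about 25 mm) (linear speed of red_tin above 0.7 m/s and contact force between red_tin and the fingers below 0.1 N).
It also fails if it takes over 67 s, if anything falls off the work surface, if the arm or the gripper's body presses on something with over 40 N, if the wrist force passes 120 N, or if a joint passes its speed limit or range.

## Robot

A 7-joint arm with a two-finger parallel gripper is mounted at the origin on the work surface. World frame = base frame: x ahead of the robot, y to its left, z up, the work surface at z = 0. Lengths are in m, angles in degrees, forces in N, time in s.
With the tool pointing down it reaches from about 0.425 to 0.875 m from the base axis. Payload 4.7 kg.
Tool frame: the origin (TCP) lies at the very end of the fingers, on their centre line; the grasp point (between the pads) lies 19 mm behind it; z points along the fingers, y is the direction in which the jaws open and shut (so a half turn about z gives the same grasp; the last joint's range is limited). The gripper opens to 87 mm and grips with 3 to 60 N. Pads are 19 mm wide; open, the fingers measure 117 mm over their backs; the gripper's body (75 mm by 190 mm) begins 51 mm behind the grasp point.
Start: joints at [-66.343, 18.392, -4.016, 83.108, 1.295, 78.541, -3.26], TCP at [0.252, 0.599, 0.223] pointing down, gripper open.
Joint ranges: [-163.93, 163.93], [-17.29, 119.83], [-79.2, 71.16], [3.27, 140.29], [-89.18, 269.18], [5.43, 117.66], [-154.24, 154.24]. Speed limits (degrees/s): [147.25, 147.25, 180, 180, 180, 180, 180].

## Interface

Orientations are given as [roll, pitch, yaw] about the fixed x, y, z axes, in that order (R = Rz(yaw) Ry(pitch) Rx(roll)).
In Python, from cell import * gives the robot as it stands.
- The arm moves only by the tool arm_command, never from a script. Its argument "targets" is a list that holds one entry, the list of rows, each a list of 7 numbers: the shift along the tool's x, y, z in m, then the turn, a rotation vector about the tool's x, y, z in degrees, then the gripper's target within -1 to 1 (shut at 1, half-way at 0, fully open at -1). In form: [[[tx, ty, tz, rx, ry, rz, claw], ...]]. A call has 1 to 10 rows; each row is the pose to reach, as a shift and turn from the pose commanded when the call began, along the tool's axes at that moment; what a row does not reach only later rows make up. A row lasts 1/10 s, in which the tool goes at most 50 mm and 8.59 degrees, less where a joint would pass 70% of its speed; a pose out of reach is approached as far as the arm can. A call with a gripper value outside its range is refused whole. The fingers move at their own pace and stop on an object; "newtons" is the grip in N (left out, the last holds). Time passes only in rows, so rows that repeat a pose let the fingers close. It gives the time, the measured TCP pose, the force and the opening at its end, in the units of the state.
- get_obs(): the state, without advancing time (a new reading comes with each control period).
- read_camera(name): name is "scene" or "top"; returns a dict with "img" (480x640x3 uint8, red, green, blue), "z_map" (480x640 float32, m along the optical axis (not along the pixel's ray), 0 where there is no reading), "K" (3x3 intrinsics, pixels), "origin" and "attitude" of the camera in the world. Camera axes: x right, y down, z forward; pixel columns grow to the right and rows downward; lengths in m; the calibration is good to about 2 mm. A picture is of the moment at which its call begins.
- sign_off(): hands the job in, once; it reports no verdict.
Trained networks look in the newest picture that a camera, given by its name, has taken for a name from the list of things; names that differ only in an ending like _2 or _b are one class to them, and where a whole thing is asked for, a point or a joint stands for the part that bears it (a point fixed in the world has none). Each returns a list of dicts, best first, with "conf" (0 to 1); they miss things now and then, are a little off and sometimes report something else, mostly with a low value. They report only what shows in the picture. A call takes as long as a camera call. They do not tell look-alikes from the thing itself.
- search_frame(thing, camera): "position" ([column, row] in pixels, amid what is visible of it).
The state is a dict: "time_s": time; "qpos": joint angles; "joint_velocities": joint speeds; "effort": joint torques, N m; "tool_pos": TCP position; "tool_rot": TCP orientation; "force": force on the tool from outside, world axes, zero at the start; "wrist_torque": the same for the moment, N m; "grip_width": finger opening in m.
Only numpy, scipy, OpenCV 4.12 (cv2) and the standard library are available. Lean on these libraries where they do the work, as an engineer would, in place of code of your own. Each camera call takes 0.05 s, during which the arm holds its last target.

## Working session

There is one attempt and no reset: what is moved stays moved. The work goes in short steps, Python scripts to look and compute and a tool call to move; the robot and the scene stay as the last step left them, time stands still between calls to the robot, and variables do not carry over. Pictures are saved under pics/ and viewed, and the job is handed in when it is done.

Besides the shell and the picture viewer there is one more tool, called after ">>>" as name(argument=value, ...), one argument or row to a line, values as JSON. arm_command: Moves the arm, as the interface text tells. Its arguments: {"type":"object","properties":{"targets":{"type":"array","items":{"type":"array","items":{"type":"array","items":{"type":"number"}}}},"newtons":{"type":"number"}},"required":["targets"]}

```bash
mkdir -p pics; ls; python3 - <<'E'
from cell import *
import cv2
print(get_obs())
for n in ["scene","top"]:
    c=read_camera(n); cv2.imwrite(f"pics/{n}0.png",c["img"][:,:,::-1])
    print(n,c["K"],c["origin"],c["attitude"])
    for t in ["food_box","red_tin","blue_tin","jar","carton","lid","catch","lid_edge","lid_hinge"]:
        print(t,[(d["position"],round(d["conf"],2)) for d in search_frame(t,n)])
E
```

```text
pics
{'time_s': 0.0, 'qpos': array([-66.34277021,  18.43852078,  -4.01325042,  83.17466949,
         1.29491932,  78.53874607,  -3.26082082]), 'joint_velocities': array([ 0.08069241,  0.04742151, -0.04368023,  0.0271664 , -0.05074009,
       -0.03846667,  0.05749193]), 'effort': array([ 8.25380466e-04, -4.91289139e+01, -4.03392361e-01, -3.12528312e+01,
       -6.38298341e-02,  4.39305918e-02,  1.84798878e-04]), 'tool_pos': array([0.25226092, 0.59846833, 0.22146932]), 'tool_rot': array([-1.79893289e+02,  6.28668277e-03,  1.57149519e+02]), 'force': array([0.88913537, 0.21860051, 0.09740448]), 'wrist_torque': array([ 0.00371365, -0.00347232, -0.03042925]), 'grip_width': 0.08715337603955763}
scene [[523.97501467   0.         317.61780308]
 [  0.         523.97501467 240.12338261]
 [  0.           0.           1.        ]] [1.10480428 0.85561402 0.89225922] [-125.06175097    1.22290009  142.56517528]
food_box [([323.9, 199.3], 0.78), ([444.6, 285.7], 0.65)]
red_tin [([393.1, 331.4], 0.86)]
blue_tin [([263.9, 212.2], 0.65), ([348.6, 368.1], 0.44)]
jar [([348.6, 368.1], 0.81)]
carton [([186
[... 407 characters left out ...]

 [  0.         474.38009183 229.80076577]
 [  0.           0.           1.        ]] [ 0.33839513 -0.01234946  1.00562472] [-172.97890723   -1.67697251  -90.19757576]
food_box [([450.8, 345.6], 0.71), ([174.0, 329.8], 0.65), ([342.2, 174.6], 0.58)]
red_tin [([164.4, 226.8], 0.57)]
blue_tin [([462.8, 244.1], 0.94), ([355.9, 131.9], 0.62)]
jar []
carton [([463.4, 124.0], 0.79)]
lid [([175.7, 329.2], 0.79), ([454.7, 343.9], 0.57), ([357.1, 132.8], 0.43)]
catch [([428.9, 378.9], 0.64), ([140.9, 365.7], 0.59), ([319.0, 227.2], 0.52)]
lid_edge [([357.3, 133.0], 0.98), ([173.3, 330.4], 0.89), ([452.6, 346.3], 0.81)]
lid_hinge [([453.8, 341.8], 0.97), ([170.3, 326.4], 0.88), ([355.8, 133.2], 0.65)]
```

View pics/scene0.png

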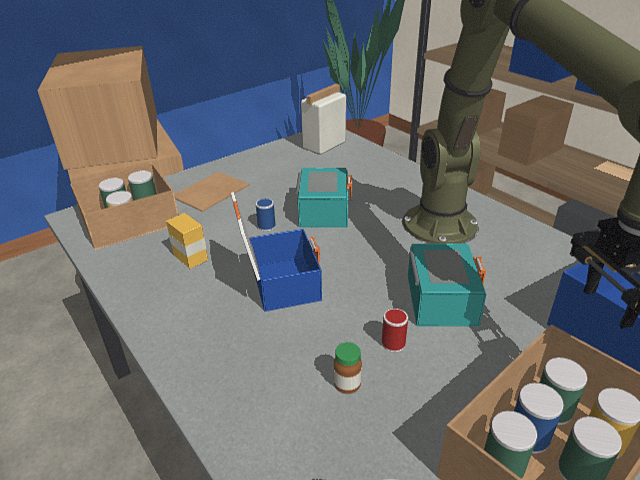

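View pics/top0.png

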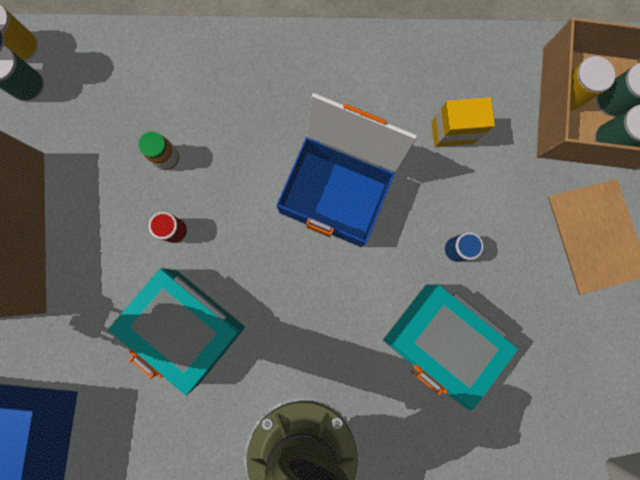

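The top view shows the blue box at about (337,192) with its catch at (320,227), and the lid leaning back at (360,133). The red tin is at (166,227), the jar at (157,148), the blue tin at (465,246) and the carton at (463,122). The two turquoise boxes are look-alikes. Next I measure these.

```bash
cat > h.py <<'E'
from cell import *
import cv2, numpy as np
from scipy.spatial.transform import Rotation as R
def cloud(c):
    z=c["z_map"]; K=c["K"]; v,u=np.mgrid[:480,:640]
    p=np.stack([(u-K[0,2])/K[0,0]*z,(v-K[1,2])/K[1,1]*z,z],-1)
    M=R.from_euler("xyz",c["attitude"],degrees=True).as_matrix()
    return p@M.T+np.array(c["origin"]), z>0
E
python3 - <<'E'
from h import *
P={}
for n in ["top","scene"]:
    c=read_camera(n); p,ok=cloud(c); h=cv2.cvtColor(c["img"],cv2.COLOR_RGB2HSV)
    H,S,V=[h[...,i].astype(int) for i in range(3)]
    Z=p[...,2]
    roi=np.zeros((480,640),bool)
    if n=="top": roi[85:260,265:425]=1
    else: roi[185:320,225:330]=1
    blue=ok&roi&(H>105)&(H<128)&(S>130)
    rim=blue&(Z>0.094)&(Z<0.106)
    q=p[rim][:,:2].astype(np.float32); print(n,"rim",len(q),cv2.minAreaRect(q))
    fl=blue&(Z<0.012)&(Z>-.005); print("floor",fl.sum(),p[fl].mean(0), cv2.minAreaRect(p[fl][:,:2].astype(np.float32)))
    lid=ok&roi&(S<50)&(V>140)&(Z>0.08); q=p[lid]; print("lid",len(q),q.min(0),q.max(0))
    m=q.mean(0); print(m,np.linalg.svd(q-m,full_matrices=False)[2][2])
    cat=ok&roi&(H<15)&(S>150)&(Z>.03); q=p[cat]; q1=q[q[:,0]<.45 if 1 else 0]; print("catch",len(q1),q1.mean(0) if len(q1) else 0, q1[:,2].max() if len(q1) else 0)
    red=ok&((H<6)|(H>174))&(S>140)&(Z>.02)&(Z<.12)
    tp=red&(Z>.08); q=p[tp].astype(np.float32); print("redtop",len(q),q[:,2].mean() if len(q) else 0,cv2.minEnclosingCircle(q[:,:2]) if len(q) else 0)
    q=p[red]; print("red",len(q),q.min(0),q.max(0))
    for nm,(u,v) in ({"jar":(150,144),"blue":(468,246),"carton":(475,110)} if n=="top" else {"jar":(347,352),"blue":(264,203),"carton":(184,224)}).items(): print(nm,p[v,u])
E
```

```text
top rim 522 ((0.5305925011634827, -0.06489928066730499), (0.18926025927066803, 0.14914990961551666), 67.33547973632812)
floor 5059 [ 0.53820037 -0.06785086  0.00326458] ((0.535956084728241, -0.07270430773496628), (0.1937629133462906, 0.13037602603435516), 67.20673370361328)
lid 505 [ 0.44970192 -0.19232319  0.10095022] [ 0.66509614 -0.00926167  0.24626148]
[ 0.60710799 -0.09305738  0.22528017] [ 0.52318542 -0.26923712 -0.80857182]
catch 45 [ 0.44585297 -0.04592986  0.10004002] 0.11740472520846734Traceback (most recent call last):
  File "<stdin>", line 18, in <module>
cv2.error: OpenCV(4.12.0) /io/opencv/modules/imgproc/src/shapedescr.cpp:201: error: (-215:Assertion failed) count >= 0 && (depth == CV_32F || depth == CV_32S) in function 'minEnclosingCircle'
```

```bash
python3 - <<'E'
from h import *
for n in ["top","scene"]:
    c=read_camera(n); p,ok=cloud(c); h=cv2.cvtColor(c["img"],cv2.COLOR_RGB2HSV)
    H,S,V=[h[...,i].astype(int) for i in range(3)]
    Z=p[...,2]
    roi=np.zeros((480,640),bool)
    if n=="top": roi[85:260,265:425]=1
    else: roi[185:320,225:330]=1
    blue=ok&roi&(H>105)&(H<128)&(S>130)
    rim=blue&(Z>0.094)&(Z<0.106)
    q=p[rim][:,:2].astype(np.float32); print(n,"rim",len(q),p[rim][:,2].mean(),cv2.minAreaRect(q))
    cat=ok&roi&(H<15)&(S>150)&(Z>.03)&(p[...,0]<.53); q1=p[cat]; print("catch",len(q1),q1.mean(0),q1[:,2].max())
    r2=np.zeros((480,640),bool)
    if n=="top": r2[205:248,140:195]=1
    else: r2[300:355,375:415]=1
    red=ok&r2&(Z>.02)&(Z<.12)
    tp=red&(Z>.079); q=p[tp].astype(np.float32); print("redtop",len(q),q[:,2].mean() if len(q) else 0,cv2.minEnclosingCircle(np.ascontiguousarray(q[:,:2])) if len(q) else 0)
    q=p[red]; print("red",len(q),q.min(0),q.max(0))
    # lid plane
    lid=ok&roi&(S<60)&(V>120)&(Z>0.115)
    if n=="scene": lid[:, 262:]=0
    q=p[lid]; print("lid",len(q),q.min(0),q.max(0)); i=np.argsort(q[:,2])[-40:]; print("lid top mean",q[i].mean(0))
    for nm,(u,v) in ({"jar":(150,144),"blue":(468,246),"carton":(475,110)} if n=="top" else {"jar":(347,352),"blue":(264,203),"carton":(184,224)}).items(): print(nm,p[v,u])
E
```

```text
top rim 519 0.09853947716604976 ((0.5304660201072693, -0.06487596035003662), (0.18883198499679565, 0.1492834985256195), 67.27972412109375)
catch 107 [ 0.45213224 -0.03152014  0.10032425] 0.12158334206353794
redtop 616 0.08464209 ((0.4625077247619629, 0.27098512649536133), 0.02765693888068199)
red 846 [0.43451228 0.2438557  0.02018069] [0.48926892 0.29776688 0.0890894 ]
lid 4053 [ 0.44955177 -0.19233267  0.11500428] [ 0.66679151 -0.00932821  0.24619973]
lid top mean [ 0.62686841 -0.0986409   0.24512607]
jar [0.61792625 0.29598918 0.10066392]
blue [ 0.41967708 -0.32557634  0.08519068]
carton [ 0.68486867 -0.33924953  0.1183495 ]
scene rim 290 0.09704187937396683 ((0.53273606300354, -0.06258353590965271), (0.19687804579734802, 0.14909936487674713), 67.13345336914062)
catch 60 [ 0.46063446 -0.0204188   0.09837634] 0.11979081046119211
redtop 349 0.08341098 ((0.4621698558330536, 0.274760901927948), 0.02959979884326458)
red 819 [0.34204105 0.21859203 0.02012885] [0.49310854 0.30115129 0.08832779]
lid 346 [ 0.57121013 -0.19065185  0.11571688] [ 0.66771747 -0.00473163  0.24742849]
lid top mean [ 0.63394902 -0.08957519  0.24270628]
jar [0.62465409 0.29799089 0.10021206]
blue [ 0.42514068 -0.32534564  0.08389674]
carton [ 0.68200238 -0.32217871  0.11707446]
```

>>> arm_command(
  targets=[
    [[-0.03,-0.02,0,0,0,0,-1],[-0.07,-0.045,0,0,0,0,-1],[-0.11,-0.075,0,0,0,0,-1],[-0.15,-0.1,0,0,0,0,-1],[-0.19,-0.13,0,0,0,0,-1],[-0.23,-0.16,0,0,0,0,-1],[-0.27,-0.185,0,0,0,0,-1],[-0.3,-0.205,0,0,0,0,-1],[-0.321,-0.221,0,0,0,0,-1],[-0.321,-0.221,0,0,0,0,-1]],
  ],
  newtons=20,
)

```text
time_s: 2.15
tool_pos: [0.4652, 0.2659, 0.223]
tool_rot: [-180.0, 0.1, 156.7]
force: [0.3, -0.3, 0.2]
grip_width: 0.0873
```

>>> arm_command(
  targets=[
    [[0,0,0.03,0,0,0,-1],[0,0,0.06,0,0,0,-1],[0,0,0.08,0,0,0,-1],[0,0,0.08,0,0,0,-1],[0,0,0.08,0,0,0,-1]],
  ],
)

```text
time_s: 2.65
tool_pos: [0.4622, 0.2715, 0.143]
tool_rot: [180.0, -0.0, 157.2]
force: [-0.2, 0.1, 1.1]
grip_width: 0.0873
```

```bash
python3 - <<'E'
from h import *
o=get_obs(); print(o["tool_pos"],o["tool_rot"])
for n in ["top","scene"]:
    c=read_camera(n); cv2.imwrite(f"pics/{n}1.png",c["img"][:,:,::-1])
E
```

```text
[0.462232   0.27146166 0.14303284] [ 1.79984684e+02 -3.13670040e-03  1.57207706e+02]
```

View pics/scene1.png

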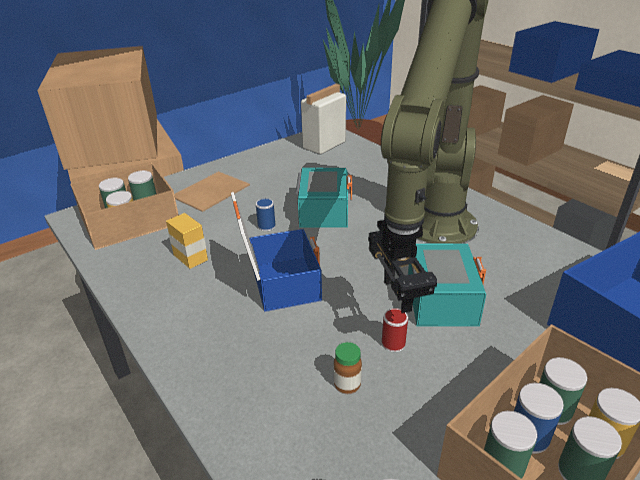

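The gripper hangs above the red tin at (395,315), fingers either side of it. I lower it and grip.

>>> arm_command(
  targets=[
    [[0,0,0.02,0,0,0,-1],[0,0,0.04,0,0,0,-1],[0,0,0.06,0,0,0,-1],[0,0,0.08,0,0,0,-1],[0,0,0.091,0,0,0,-1],[0,0,0.091,0,0,0,-1],[0,0,0.091,0,0,0,1],[0,0,0.091,0,0,0,1],[0,0,0.091,0,0,0,1],[0,0,0.091,0,0,0,1]],
  ],
  newtons=20,
)

```text
time_s: 3.75
tool_pos: [0.4629, 0.271, 0.0523]
tool_rot: [179.9, 0.0, 157.2]
force: [0.1, -0.1, 0.6]
grip_width: 0.0626
```

>>> arm_command(
  targets=[
    [[0,0,0,0,0,0,1],[0,0,0,0,0,0,1],[0,0,0,0,0,0,1]],
  ],
)

```text
time_s: 4.05
tool_pos: [0.4626, 0.2708, 0.0519]
tool_rot: [180.0, 0.0, 157.1]
force: [0.2, -0.6, 2.1]
grip_width: 0.0534
```

>>> arm_command(
  targets=[
    [[0,0,-0.01,0,0,0,1],[0,0,-0.03,0,0,0,1],[0,0,-0.06,0,0,0,1],[0,0,-0.09,0,0,0,1],[0,0,-0.12,0,0,0,1],[0,0,-0.145,0,0,0,1],[0,0,-0.155,0,0,0,1],[0,0,-0.155,0,0,0,1]],
  ],
)

```text
time_s: 4.85
tool_pos: [0.4631, 0.2711, 0.208]
tool_rot: [179.9, 0.1, 157.2]
force: [-0.2, -0.6, -0.9]
grip_width: 0.0537
```

>>> arm_command(
  targets=[
    [[-0.01,-0.015,0,0,0,0,1],[-0.03,-0.045,0,0,0,0,1],[-0.05,-0.08,0,0,0,0,1],[-0.075,-0.115,0,0,0,0,1],[-0.1,-0.155,0,0,0,0,1],[-0.125,-0.195,0,0,0,0,1],[-0.15,-0.23,0,0,0,0,1],[-0.17,-0.26,0,0,0,0,1],[-0.18,-0.278,0,0,0,0,1],[-0.183,-0.283,0,0,0,0,1]],
  ],
)

```text
time_s: 5.85
tool_pos: [0.52, -0.0645, 0.2048]
tool_rot: [-179.9, -0.1, 156.9]
force: [0.4, 0.2, -1.2]
grip_width: 0.0536
```

>>> arm_command(
  targets=[
    [[0,0,0,0,0,0,1],[0,0,0,0,0,0,1],[0,0,0,0,0,0,1],[0,0,0,0,0,0,1]],
  ],
)

```text
time_s: 6.25
tool_pos: [0.5212, -0.0597, 0.2064]
tool_rot: [180.0, -0.0, 157.3]
force: [-0.8, -0.4, -1.1]
grip_width: 0.0535
```

```bash
python3 - <<'E'
from h import *
o=get_obs(); print(o["tool_pos"],o["tool_rot"])
for n in ["top","scene"]:
    c=read_camera(n); cv2.imwrite(f"pics/{n}2.png",c["img"][:,:,::-1])
a=cv2.imread("pics/top2.png");b=cv2.imread("pics/scene2.png")
cv2.imwrite("pics/both2.png",np.hstack([a[40:340,150:550],b[80:380,150:550]]))
E
```

```text
[ 0.5211531  -0.05966891  0.20641066] [ 1.79985154e+02 -1.76597828e-02  1.57288395e+02]
```

View pics/both2.png

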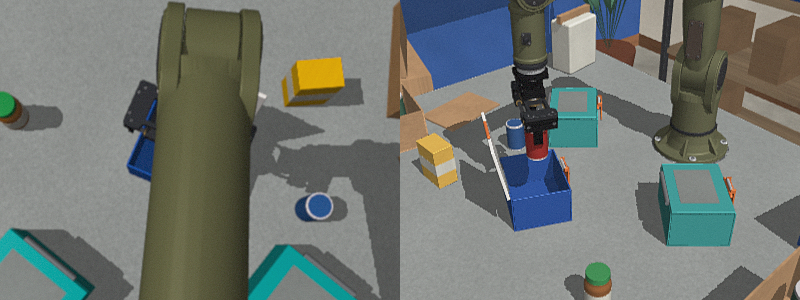

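The tin hangs upright above the box (right half, about (538,148)) and the lid is still leaning back. I lower it.

>>> arm_command(
  targets=[
    [[0,0,0.015,0,0,0,1],[0,0,0.035,0,0,0,1],[0,0,0.055,0,0,0,1],[0,0,0.075,0,0,0,1],[0,0,0.095,0,0,0,1],[0,0,0.115,0,0,0,1],[0,0,0.13,0,0,0,1],[0,0,0.138,0,0,0,1],[0,0,0.14,0,0,0,1],[0,0,0.14,0,0,0,1]],
  ],
)

```text
time_s: 7.35
tool_pos: [0.5212, -0.0612, 0.0664]
tool_rot: [-180.0, -0.0, 157.2]
force: [-0.6, -0.6, -1.3]
grip_width: 0.053
```

>>> arm_command(
  targets=[
    [[0,0,0.002,0,0,0,1],[0,0,0.004,0,0,0,1],[0,0,0.006,0,0,0,1],[0,0,0.007,0,0,0,1],[0,0,0.008,0,0,0,1],[0,0,0.009,0,0,0,1],[0,0,0.0095,0,0,0,1],[0,0,0.0095,0,0,0,1]],
  ],
)

```text
time_s: 8.15
tool_pos: [0.5211, -0.0611, 0.057]
tool_rot: [-180.0, -0.0, 157.2]
force: [-0.5, -0.4, -1.3]
grip_width: 0.0536
```

>>> arm_command(
  targets=[
    [[0,0,0.0005,0,0,0,1],[0,0,0.001,0,0,0,1],[0,0,0.0015,0,0,0,1],[0,0,0.0015,0,0,0,1]],
  ],
)

```text
time_s: 8.55
tool_pos: [0.5214, -0.0612, 0.0559]
tool_rot: [180.0, 0.0, 157.1]
force: [-0.9, -0.4, 1.9]
grip_width: 0.0532
```

The force has stepped up by 3 N, so the tin is on the floor. I release it.

>>> arm_command(
  targets=[
    [[0,0,0,0,0,0,-1],[0,0,0,0,0,0,-1],[0,0,0,0,0,0,-1],[0,0,0,0,0,0,-1],[0,0,0,0,0,0,-1],[0,0,0,0,0,0,-1],[0,0,0,0,0,0,-1]],
  ],
)

```text
time_s: 9.25
tool_pos: [0.5212, -0.0611, 0.0555]
tool_rot: [180.0, 0.0, 157.2]
force: [0.4, -0.9, -0.3]
grip_width: 0.0863
```

>>> arm_command(
  targets=[
    [[0,0,-0.01,0,0,0,-1],[0,0,-0.03,0,0,0,-1],[0,0,-0.06,0,0,0,-1],[0,0,-0.1,0,0,0,-1],[0,0,-0.14,0,0,0,-1],[0,0,-0.18,0,0,0,-1],[0,0,-0.22,0,0,0,-1],[0,0,-0.25,0,0,0,-1],[0,0,-0.26,0,0,0,-1],[0,0,-0.26,0,0,0,-1]],
  ],
)

```text
time_s: 10.25
tool_pos: [0.5218, -0.0614, 0.3172]
tool_rot: [179.9, 0.2, 157.1]
force: [-0.2, -0.2, -0.7]
grip_width: 0.0871
```

```bash
python3 - <<'E'
from h import *
o=get_obs(); print(o["time_s"],o["tool_pos"],o["tool_rot"],o["qpos"])
for n in ["top","scene"]:
    c=read_camera(n); cv2.imwrite(f"pics/{n}3.png",c["img"][:,:,::-1])
    if n=="scene":
        p,ok=cloud(c); h=cv2.cvtColor(c["img"],cv2.COLOR_RGB2HSV); S=h[...,1];V=h[...,2];Z=p[...,2]
        lid=ok&(S<60)&(V>120)&(Z>0.115); lid[:,262:]=0;lid[:,:225]=0;lid[:185]=0;lid[320:]=0
        q=p[lid]; i=np.argsort(q[:,2])[-40:]; print("lid top",q[i].mean(0))
a=cv2.imread("pics/top3.png");b=cv2.imread("pics/scene3.png")
cv2.imwrite("pics/both3.png",np.hstack([a[40:340,150:550],b[80:380,150:550]]))
E
```

```text
10.25 [ 0.52182204 -0.06135877  0.31721936] [1.79908628e+02 1.64382473e-01 1.57142298e+02] [-24.03678153   0.58723427  28.30709142  92.99366834  -0.31331585
  86.3044344   71.43072327]
lid top [ 0.63497971 -0.08837282  0.2425033 ]
```

View pics/both3.png

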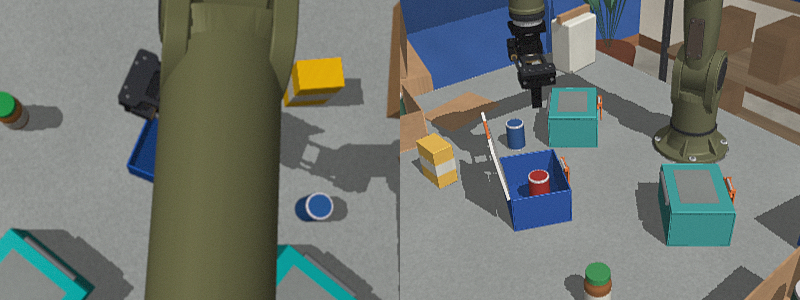

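The red tin stands upright inside the box (about (538,182) in the right half), and the lid is still open. Next I close the fingers and go behind the lid.

>>> arm_command(
  targets=[
    [[-0.01,0,0,0,0,0,1],[-0.03,0,0,0,0,0,1],[-0.055,0,0,0,0,0,1],[-0.085,0,0,0,0,0,1],[-0.115,0,0,0,0,0,1],[-0.14,0,0,0,0,0,1],[-0.165,0,0,0,0,0,1],[-0.175,0,0,0,0,0,1],[-0.175,0,0,0,0,0,1],[-0.175,0,0,0,0,0,1]],
  ],
)

```text
time_s: 11.35
tool_pos: [0.6821, -0.1294, 0.3138]
tool_rot: [-179.9, -0.1, 157.1]
force: [-0.2, -0.1, 0.2]
grip_width: 0.0148
```

>>> arm_command(
  targets=[
    [[0,0,0.015,0,0,0,1],[0,0,0.035,0,0,0,1],[0,0,0.055,0,0,0,1],[0,0,0.075,0,0,0,1],[0,0,0.095,0,0,0,1],[0,0,0.108,0,0,0,1],[0,0,0.112,0,0,0,1],[0,0,0.112,0,0,0,1],[0,0,0.112,0,0,0,1]],
  ],
)

```text
time_s: 12.25
tool_pos: [0.6829, -0.1292, 0.2046]
tool_rot: [180.0, 0.1, 157.2]
force: [0.8, -0.2, 0.4]
grip_width: 0.0006
```

```bash
python3 - <<'E'
from h import *
o=get_obs(); print(o["time_s"],o["tool_pos"],o["tool_rot"],o["qpos"],o["force"],o["grip_width"])
c=read_camera("scene"); cv2.imwrite("pics/scene4.png",cv2.resize(c["img"][100:340,180:500,::-1],(800,600)))
E
```

```text
12.25 [ 0.68287975 -0.12919243  0.20462071] [1.79969553e+02 9.10021236e-02 1.57155853e+02] [-13.568866    26.27770271  31.23224406  78.4378388  -13.54732027
  78.88612439  84.75805865] [ 0.78946456 -0.20836638  0.44253726] 0.0005870768780810929
```

View pics/scene4.png

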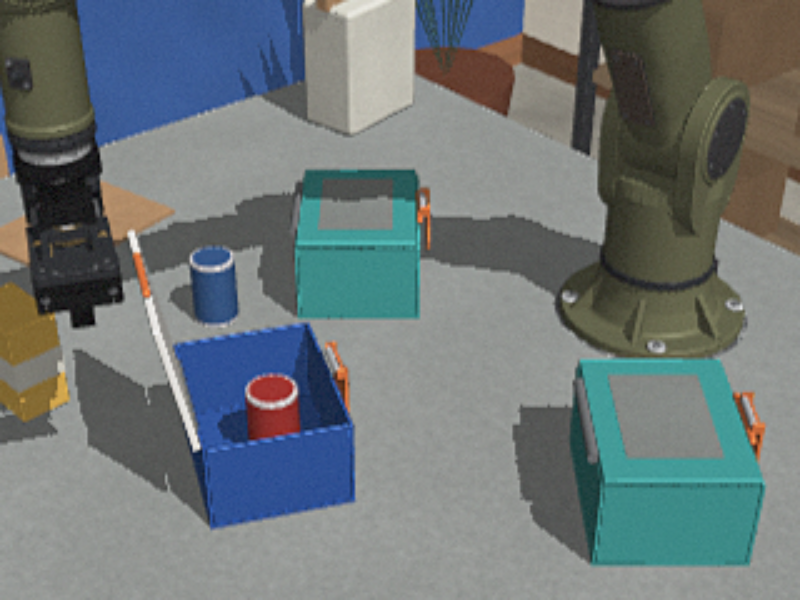

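The closed fingers are behind the leaning lid at (85,315), with a clear gap. I pull the lid toward the robot.

>>> arm_command(
  targets=[
    [[0.01,0,0,0,0,0,1],[0.02,0,0,0,0,0,1],[0.03,0,0,0,0,0,1],[0.04,0,0,0,0,0,1],[0.05,0,0,0,0,0,1],[0.06,0,0,0,0,0,1],[0.07,0,0,0,0,0,1],[0.08,0,0,0,0,0,1],[0.09,0,0,0,0,0,1],[0.1,0,0,0,0,0,1]],
  ],
)

```text
time_s: 13.3
tool_pos: [0.5894, -0.0899, 0.2034]
tool_rot: [-180.0, -0.0, 157.2]
force: [1.2, -1.7, -0.1]
grip_width: 0.0007
```

>>> arm_command(
  targets=[
    [[0.01,0,0,0,0,0,1],[0.02,0,0,0,0,0,1],[0.03,0,0,0,0,0,1],[0.04,0,0,0,0,0,1],[0.045,0,0,0,0,0,1],[0.045,0,0,0,0,0,1]],
  ],
)

```text
time_s: 13.9
tool_pos: [0.5483, -0.0723, 0.2037]
tool_rot: [180.0, -0.0, 157.2]
force: [-0.8, -0.8, -0.5]
grip_width: 0.0005
```

```bash
python3 - <<'E'
from h import *
o=get_obs(); print(o["time_s"],o["tool_pos"],o["tool_rot"],o["force"],o["grip_width"])
c=read_camera("scene"); cv2.imwrite("pics/scene5.png",cv2.resize(c["img"][100:340,180:500,::-1],(800,600)))
E
```

```text
13.9 [ 0.54829523 -0.07228881  0.20370862] [ 1.79960283e+02 -6.04478556e-03  1.57190183e+02] [-0.82156226 -0.80254324 -0.5058014 ] 0.0005328973197986153
```

View pics/scene5.png

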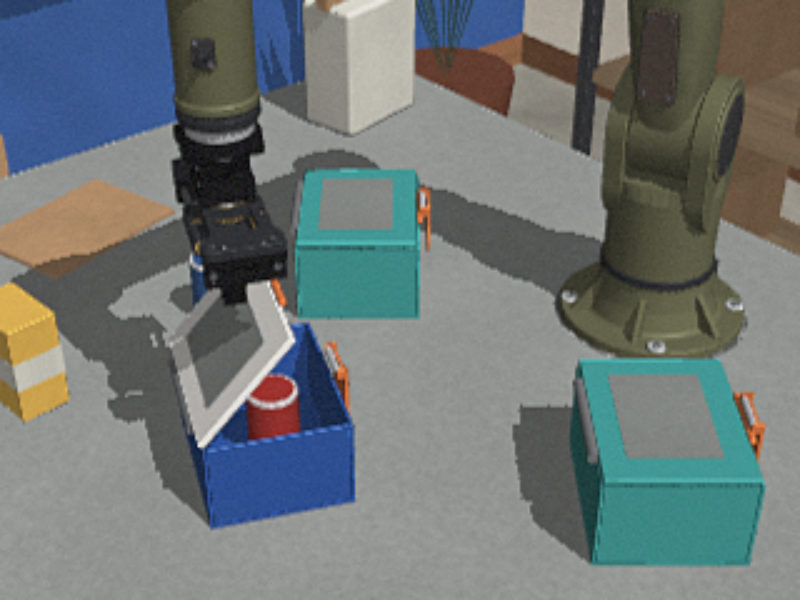

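The lid has tilted over to roughly 0.9–1.0 rad and is sinking (free edge near (270,290) in the crop). I back off upward, then move over the front edge.

>>> arm_command(
  targets=[
    [[0,0,-0.02,0,0,0,1],[0,0,-0.05,0,0,0,1],[0,0,-0.08,0,0,0,1],[0,0,-0.08,0,0,0,1],[0.02,0,-0.08,0,0,0,1],[0.04,0,-0.08,0,0,0,1],[0.06,0,-0.08,0,0,0,1],[0.064,0,-0.08,0,0,0,1],[0.064,0,-0.08,0,0,0,1],[0.064,0,-0.08,0,0,0,1]],
  ],
)

```text
time_s: 14.95
tool_pos: [0.4905, -0.0484, 0.2834]
tool_rot: [-180.0, 0.0, 157.1]
force: [-0.5, 0.3, -0.2]
grip_width: 0.0005
```

>>> arm_command(
  targets=[
    [[0,0,0,0,0,0,1],[0,0,0,0,0,0,1],[0,0,0,0,0,0,1],[0,0,0,0,0,0,1],[0,0,0,0,0,0,1],[0,0,0,0,0,0,1],[0,0,0,0,0,0,1],[0,0,0,0,0,0,1],[0,0,0,0,0,0,1],[0,0,0,0,0,0,1]],
  ],
)

```text
time_s: 15.95
tool_pos: [0.4898, -0.0479, 0.2836]
tool_rot: [180.0, 0.0, 157.2]
force: [0.4, -1.0, 0.4]
grip_width: 0.0003
```

```bash
python3 - <<'E'
from h import *
o=get_obs(); print(o["time_s"],o["tool_pos"],o["tool_rot"],o["force"],o["grip_width"])
c=read_camera("scene"); cv2.imwrite("pics/scene6.png",cv2.resize(c["img"][100:340,180:500,::-1],(800,600)))
E
```

```text
15.95 [ 0.48984583 -0.04794743  0.2835713 ] [1.79994156e+02 5.41917515e-03 1.57151394e+02] [ 0.44345677 -0.9949337   0.4436453 ] 0.0003237394125586633
```

View pics/scene6.png

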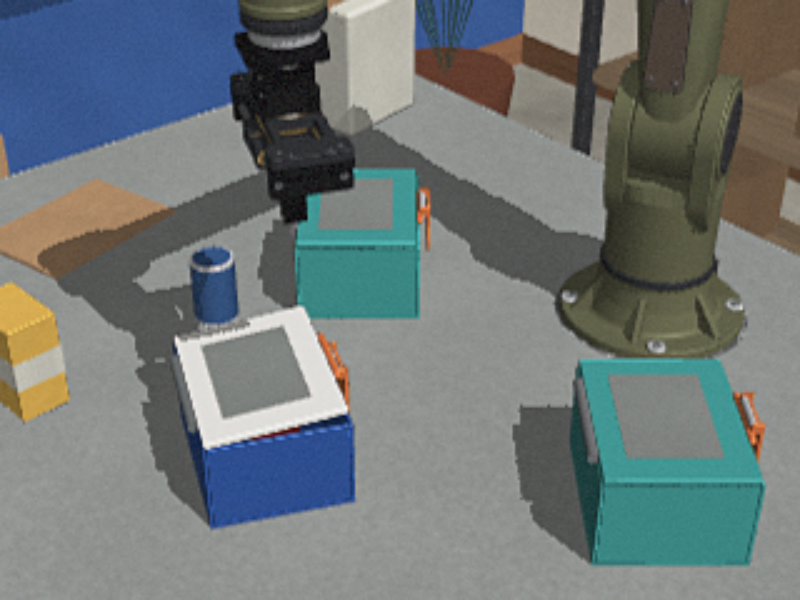

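The lid now rests on the catch, with a small gap at the front edge (near (345,400)). I descend and press.

>>> arm_command(
  targets=[
    [[0,0,0.02,0,0,0,1],[0,0,0.045,0,0,0,1],[0,0,0.07,0,0,0,1],[0,0,0.095,0,0,0,1],[0,0,0.12,0,0,0,1],[0,0,0.14,0,0,0,1],[0,0,0.15,0,0,0,1],[0,0,0.15,0,0,0,1],[0,0,0.15,0,0,0,1]],
  ],
)

```text
time_s: 16.9
tool_pos: [0.4904, -0.048, 0.1343]
tool_rot: [180.0, 0.1, 157.2]
force: [0.8, -0.0, 0.7]
grip_width: 0.0003
```

>>> arm_command(
  targets=[
    [[0,0,0.003,0,0,0,1],[0,0,0.006,0,0,0,1],[0,0,0.009,0,0,0,1],[0,0,0.012,0,0,0,1],[0,0,0.015,0,0,0,1],[0,0,0.017,0,0,0,1],[0,0,0.019,0,0,0,1],[0,0,0.019,0,0,0,1]],
  ],
)

```text
time_s: 17.7
tool_pos: [0.4897, -0.048, 0.1141]
tool_rot: [-180.0, -0.0, 157.2]
force: [0.1, -1.0, -0.5]
grip_width: 0.0001
```

>>> arm_command(
  targets=[
    [[0,0,0.002,0,0,0,1],[0,0,0.004,0,0,0,1],[0,0,0.006,0,0,0,1],[0,0,0.007,0,0,0,1],[0,0,0.007,0,0,0,1]],
  ],
)

```text
time_s: 18.2
tool_pos: [0.4899, -0.048, 0.1087]
tool_rot: [180.0, -0.0, 157.1]
force: [-3.8, 0.2, 9.3]
grip_width: 0.0006
```

Contact at 0.1087 m with 9 N matches a lid that is fully shut (outer face at 108.5 mm). I retreat and check.

>>> arm_command(
  targets=[
    [[0,0,-0.01,0,0,0,1],[0,0,-0.03,0,0,0,1],[0,0,-0.06,0,0,0,1],[0,0,-0.1,0,0,0,1],[0,0,-0.14,0,0,0,1],[0,0,-0.18,0,0,0,1],[0,0.03,-0.21,0,0,0,1],[0,0.07,-0.21,0,0,0,1],[0,0.11,-0.21,0,0,0,1],[0,0.15,-0.21,0,0,0,1]],
  ],
)

```text
time_s: 19.2
tool_pos: [0.5487, 0.0917, 0.3183]
tool_rot: [179.9, 0.1, 157.1]
force: [0.7, 0.6, 0.6]
grip_width: 0.0004
```

>>> arm_command(
  targets=[
    [[0,0.04,0,0,0,0,1],[0,0.08,0,0,0,0,1],[0,0.12,0,0,0,0,1],[0,0.16,0,0,0,0,1],[0,0.19,0,0,0,0,1],[0,0.2,0,0,0,0,1],[0,0.2,0,0,0,0,1],[0,0.2,0,0,0,0,1]],
  ],
)

```text
time_s: 20.0
tool_pos: [0.6259, 0.2725, 0.3179]
tool_rot: [-179.9, 0.0, 157.0]
force: [-0.4, -1.4, -0.6]
grip_width: 0.0003
```

```bash
python3 - <<'E'
from h import *
o=get_obs(); print(o["time_s"],o["tool_pos"],o["force"])
hd=np.array([.9225,-.386]); hy=np.array([.386,.9225]); C=np.array([.5305,-.065])
for n in ["scene","top"]:
    c=read_camera(n); cv2.imwrite(f"pics/{n}7.png",c["img"][:,:,::-1]); p,ok=cloud(c)
    d=p[...,:2]-C; bx=d@hd; by=d@hy; Z=p[...,2]
    for a,b in [(-.07,-.06),(-.06,-.03),(-.03,.03),(.03,.07)]:
        m=ok&(bx>a)&(bx<b)&(abs(by)<.085)&(Z>.05)&(Z<.2); print(n,a,m.sum(),np.median(Z[m]))
    h=cv2.cvtColor(c["img"],cv2.COLOR_RGB2HSV)
    m=ok&(h[...,0]<15)&(h[...,1]>150)&(abs(by)<.05)&(bx<-.04)&(bx>-.11)&(Z>.03); print("catch",m.sum(),bx[m].mean(),bx[m].max(),Z[m].max())
    for nm,(u,v) in ({"jar":(150,144),"blue":(468,246),"carton":(475,110)} if n=="top" else {"jar":(347,352),"blue":(264,203),"carton":(184,224)}).items(): print(nm,p[v,u])
b=cv2.imread("pics/scene7.png"); cv2.imwrite("pics/s7.png",cv2.resize(b[150:390,150:470],(800,600)))
E
```

```text
20.0 [0.62591096 0.27250271 0.31785138] [-0.39729433 -1.42235663 -0.62991039]
scene -0.07 135 0.10643672022160777
scene -0.06 449 0.10636734552918503
scene -0.03 926 0.10690655904646928
scene 0.03 629 0.10654220775673218
catch 83 -0.07822886030855691 -0.06993324105238724 0.11769222897432674
jar [0.62502787 0.29842498 0.10082864]
blue [ 0.42342225 -0.32833152  0.08185291]
carton [ 0.68348964 -0.31803567  0.11980128]
top -0.07 473 0.10735041520537136
top -0.06 1366 0.10790909745433264
top -0.03 2678 0.10831754904380425
top 0.03 1738 0.10787702334724253
catch 148 -0.08241946981159802 -0.07232025944447716 0.1194432175848078
jar [0.61856635 0.29669525 0.09859165]
blue [ 0.41961554 -0.3253392   0.08588754]
carton [ 0.68458916 -0.33898581  0.1190653 ]
```

View pics/s7.png

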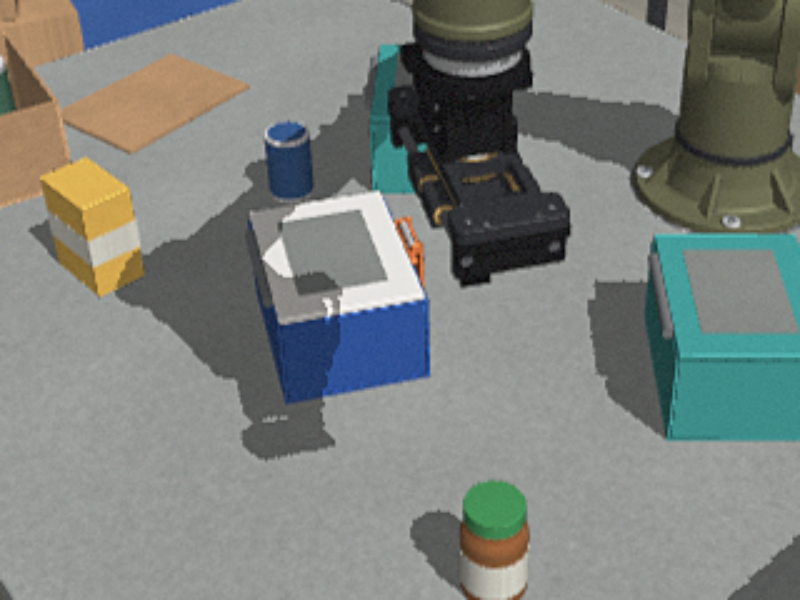

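View pics/top7.png

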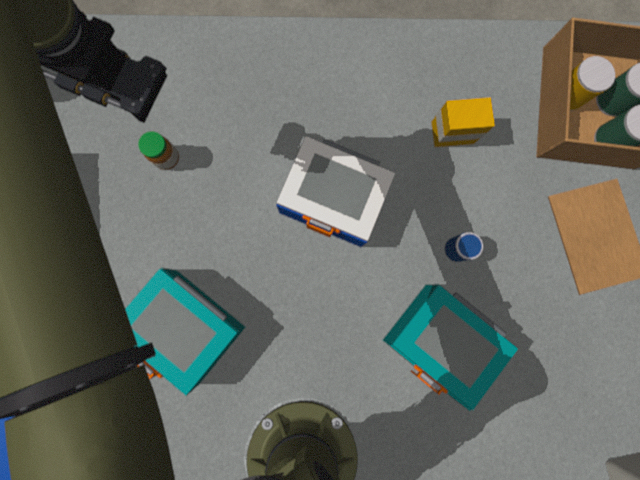

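The lid lies flat, level front to back at about 107–108 mm, with the catch upright over its edge. The blue tin, jar and carton are in the same places, and the arm is clear.

```bash
python3 -c "
from cell import *
print(sign_off()); print(get_obs()['time_s'])"
```

```text
the job is handed in; nothing more can be done
None
the job is handed in; nothing more can be done
```

The red tin is standing in the blue box, the lid is shut under its catch, and I handed the job in at about 20 s of the 67 s allowed. `sign_off()` gave no verdict.

- **Tin:** I lowered it in small steps until the force rose by about 3 N, then let go. A picture afterwards showed it upright near the middle of the box, with the lid still open.
- **Lid:** I drew it over from behind with the closed fingers until it sank onto the catch, then pressed near the free edge. The press ended with about 9 N at 108.7 mm, against 108.5 mm for a shut lid.
- **Last checks on the lid:** It is level from front to back at about 107–108 mm, and the catch is upright over its edge. I read the catch's position from the depth images, as its angle can't be measured directly.
- **Other items:** In the top camera the blue tin, jar and carton read within about 1 mm of their first positions. In the scene camera all three read within about 5 mm.
- **Robot:** It is clear of everything, about 0.3 m up.
- **Not checked:** The tin can't be seen once the lid is shut, so I couldn't confirm it is still upright. Nothing touched it after I let go.

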